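# Take the larger battery pack out of the bench charger and hold it up

## Task

Squeeze the two side catches of the larger (taller, longer) battery pack in the bench charger, draw it straight up out of its bay without wrenching it, and finish while still holding it by both squeezed catches, upright and still, its foot about a hand's breadth above the charger's top, ready to pass to a colleague. Leave the smaller pack latched in its bay, and do not disturb the polisher, brush or polish tin.

Things in the scene. Friction and masses are not known exactly. Their poses are not given: they have to be found in the camera images.
- charger: Grey two-bay charger fixed to the bench. Origin: centre of its underside. Housing 104 (x) by 200 (y) by 58 mm high; front apron 38 mm high out to x -70 mm, 4 mm thick screw ears out to y +-122 mm. Bays open upward at y +48 and -48 mm: wells 43 by 43 mm, 50 mm deep. A ledge at the front and back edge of each mouth (x +-21.5 mm) locks over the packs' barbs.
- pack_large: Larger black pack, about 0.4 kg, stem down in either bay, axes parallel to the charger's. Origin: centre of the stem's foot, 13 mm above the bench when home; z up. Stem 39 by 39 by 45 mm long, in the well; head block 48 (x) by 72 (y) by 60 mm (z 45 to 105 mm) rests on the charger's top. A sprung catch button on each long side, -x and +x: both in, it lifts straight out; else it is locked.
- pack_small: Smaller black pack, 0.24 kg, in the other bay; stays there. Stem and catches as on the larger one, head block 48 (x) by 52 (y) by 46 mm high (z 45 to 91 mm). Origin: centre of the stem's foot.
- large_catch_front (a joint): How far the larger pack's -x button is pressed in: 0 = out (locked), above 0.003 m its barb is free of the ledge, 0.005 m = fully in. Spring: about 2 N to start, 8 N fully in.
- large_catch_back (a joint): The same for the larger pack's +x button. Both must be in at once for the pack to come out.
- small_catch_front (a joint): The same for the smaller pack's button on its -x side; to stay out.
- small_catch_back (a joint): The same for the smaller pack's button on its +x side; to stay out.
- large_catch_front_face (a point): Centre of the outer face of the larger pack's -x button, moving in with it. Ribbed button 24 mm wide (y), 18 mm high, centred 74 mm above the pack's origin (29 mm above the charger's top when home), 6 mm proud of the head's side: 60 mm over both buttons when out.
- large_catch_back_face (a point): Centre of the outer face of the larger pack's +x button, the mirror image of the -x one.
- polisher: Cordless polisher without its battery, lying on its side beyond the charger's +y end: barrel along x, 60 mm thick, 170 mm long, felt pad at +x, pistol handle towards -y to 125 mm; 0.8 kg. Origin on the bench under the barrel.
- brush: Wooden shoe brush, bristles down, 165 mm (y) by 50 mm by 46 mm high. Origin: centre of its underside.
- tin: Round flat polish tin, 76 mm across and 26 mm high. Origin: centre of its underside.
Mind the look-alikes: they are no part of the job. Several things have the shape of the brush; the one meant has the colours described above. What is shaped like the pack_small but green is not meant.

How it is judged:
On the way:
1. both catches of the larger pack are squeezed in while it still sits in its bay (value of joint each of large_catch_front, large_catch_back above 0.003 m and z of pack_large in the frame of charger below 0.018 m), for 0.1 s.
At the end, for the whole second after the job is handed in: Larger pack held by both catches (each pressed over 3 mm), foot 60 mm or more above the charger's top, within 0.2 rad of upright, still, touching only the robot; smaller pack within 6 mm of its place, catches out; polisher, brush, tin within 30 mm of theirs (value of joint each of large_catch_front, large_catch_back above 0.003 m and z of pack_large in the frame of charger above 0.118 m and angle between pack_large's own z axis and vertical below 0.2 rad and linear speed of pack_large below 0.03 m/s and angular speed of pack_large below 0.2 rad/s and contact force between the fingers and pack_large above 3 N and contact force between pack_large and charger below 0.1 N and contact force between pack_large and pack_small below 0.1 N and contact force between pack_large and polisher below 0.1 N and contact force between pack_large and brush below 0.1 N and contact force between pack_large and tin below 0.1 N and distance of pack_small from where it was at the start of the episode below 0.006 m and angle between pack_small's own z axis and vertical below 0.06 rad and value of joint each of small_catch_front, small_catch_back below 0.002 m and distance of each of polisher, brush, tin from where it was at the start of the episode below 0.03 m); the arm keeps its last pose, push and grip.
It fails at once if the larger pack is wrenched against the charger (more than 60 N) (contact force between pack_large and charger above 60 N).
It fails at once if the smaller pack is pulled up or its catches are squeezed (distance of pack_small from where it was at the start of the episode above 0.01 m or value of joint any of small_catch_front, small_catch_back above 0.003 m).
It fails at once if the polisher, the brush or the tin is pushed about (distance of any of polisher, brush, tin from where it was at the start of the episode above 0.03 m).
It also fails if it takes over 35 s, if anything falls off the work surface, if the arm or the gripper's body presses on something with over 40 N, if the wrist force passes 120 N, or if a joint passes its speed limit or range.

## Robot

A 6-joint arm with a two-finger parallel gripper is mounted at the origin on the work surface. World frame = base frame: x ahead of the robot, y to its left, z up, the work surface at z = 0. Lengths are in m, angles in rad, forces in N, time in s.
With the tool pointing down it reaches from about 0.425 to 0.95 m from the base axis. Payload 3.5 kg.
Tool frame: the origin (TCP) lies on the centre line of the jaws, within the pads' length; the fingertips stand 17 mm ahead of it and the grasp point (between the pads) lies 2 mm behind it; z points along the fingers, y is the line along which they close (so a half turn about z gives the same grasp; the last joint's range is limited). The gripper opens to 85 mm and grips with 20 to 120 N. Pads are 22 mm wide; open, the fingers measure 114 mm over their backs; the gripper's body (76 mm by 85 mm) begins 54 mm behind the grasp point. The pads swing forward as they close: fully open they stand 13 mm farther back than shut.
Start: joints at [-1.285, 0.286, 1.577, -0, 1.279, -0.15], TCP at [0.285, -0.612, 0.248] pointing down, gripper open.
Joint ranges: [-2.77, 2.77], [-0.9, 2.22], [0.21, 2.48], [-1.53, 4.67], [0.24, 2.81], [-2.84, 2.84]. Speed limits (rad/s): [2.79, 2.79, 3.14, 3.14, 3.14, 3.14].

## Interface

Orientations are given as a unit quaternion [x, y, z, w].
In Python, from plant import ctrl gives the robot as it stands. The module is installed in compiled form; this text tells all that it offers.
- The arm moves only by the tool drive_tool, never from a script. Its argument "moves" is a list of rows, each a list of 3 entries, a list of its own where there are three numbers: the turn, a rotation vector about the tool's x, y, z in rad, then the shift along the tool's x, y, z in m, then the finger opening in m, from 0 to 0.0854. A call has 1 to 5 rows; each row shifts and turns the commanded pose from where the row before left it, along the tool's axes as they then stand; what a row does not reach is not made up. A row lasts 1/8 s, in which the tool goes at most 62.5 mm and 10.7 degrees, less where a joint would pass 70% of its speed; a pose out of reach is approached as far as the arm can. A call with a gripper value outside its range is refused whole. The fingers move at their own pace and stop on an object; "grip_force" is the grip in N (left out, the last holds). Time passes only in rows, so rows that do not move let the fingers close. It gives the time, the measured TCP pose, the force, the opening and the grip force at its end, in the units of the state.
- ctrl.get_state(): the state, without advancing time (a new reading comes with each control period).
- ctrl.read_camera(name): name is "scene" or "top" or "wrist"; returns a dict with "image" (384x512x3 uint8, red, green, blue), "fx", "fy", "cx", "cy" (pixels), "R" (3x3) and "t" (3): a world point X has camera coordinates R X + t. Camera axes: x right, y down, z forward; pixel columns grow to the right and rows downward; lengths in m; the calibration is good to about 2 mm. A picture is of the moment at which its call begins. There is no depth.
- ctrl.sign_off(): hands the job in; it is judged then, once.
The state is a dict: "time": time; "qpos": joint angles; "dq": joint speeds; "joint_efforts": joint torques, N m; "eef_pos": TCP position; "tcp_rot": TCP orientation; "contact_force": force on the tool from outside, world axes, zero at the start; "wrist_torque": the same for the moment, N m; "opening": opening from 0.0 (shut) to 1.0 (fully open); "finger_force": force on a finger pad.
Only numpy, scipy, OpenCV 4.12 (cv2) and the standard library are available. Lean on these libraries where they do the work, as an engineer would, in place of code of your own. Each camera call takes 0.05 s, during which the arm holds its last target. There are 200 camera calls.

## Working session

There is one attempt and no reset: what is moved stays moved. The work goes in short steps, Python scripts to look and compute and a tool call to move; the robot and the scene stay as the last step left them, time stands still between calls to the robot, and variables do not carry over. Pictures are saved under pics/ and viewed, at most 10 in all, crops included, and the job is handed in when it is done.

Besides the shell and the picture viewer there is one more tool, called as name(argument=value, ...), one argument or row to a line, values as JSON. drive_tool: Moves the arm, as the interface text tells. Its arguments: {"type":"object","properties":{"moves":{"type":"array","items":{"type":"array"}},"grip_force":{"type":"number"}},"required":["moves"]}

```bash
mkdir -p pics
python3 - <<'E'
from plant import ctrl
import cv2,pickle
for n in("scene","top"):
    c=ctrl.read_camera(n); pickle.dump(c,open(n+".pkl","wb")); cv2.imwrite(f"pics/{n}0.png",c["image"][:,:,::-1]); print(n,c["fx"],c["cx"],c["cy"],c["R"],c["t"])
print(ctrl.get_state())
E
```

```text
scene 480.34102206911814 257.0240726573373 187.98299176974024 [[-4.35947194e-01  8.99972213e-01  2.45918730e-04]
 [ 5.48432111e-01  2.65877547e-01 -7.92799690e-01]
 [-7.13563076e-01 -3.45483931e-01 -6.09482231e-01]] [ 0.19440194 -0.29876488  1.88145301]
top 394.76204876894866 250.0847911424358 193.5229412639909 [[ 0.01179278 -0.9999295  -0.00139002]
 [-0.98379098 -0.01135367 -0.17895924]
 [ 0.17893085  0.00347792 -0.98385551]] [0.1082328  0.62001455 1.11354378]
{'time': 0.1, 'qpos': array([-1.28500108e+00,  2.87097925e-01,  1.57805165e+00,  2.22343102e-05,
        1.27861031e+00, -1.49997147e-01]), 'dq': array([-0.00098261, -0.00143873, -0.00177814, -0.00212206,  0.00095788,
       -0.00114126]), 'joint_efforts': array([ 1.41307100e-03, -4.07297230e+01, -2.93699741e+01, -1.25263109e-04,
        3.41068851e-03, -8.74308796e-06]), 'eef_pos': array([ 0.28480824, -0.61134544,  0.24706017]), 'tcp_rot': array([ 9.76354523e-01,  2.16172782e-01, -6.29017589e-05, -1.08183752e-03]), 'contact_force': array([-0.24174109, -0.39012901,  0.31981348]), 'wrist_torque': array([-0.0050303 , -0.03536171, -0.02920025]), 'finger_force': 0.0, 'opening': 1.0004011201227525}
```

View pics/top0.png

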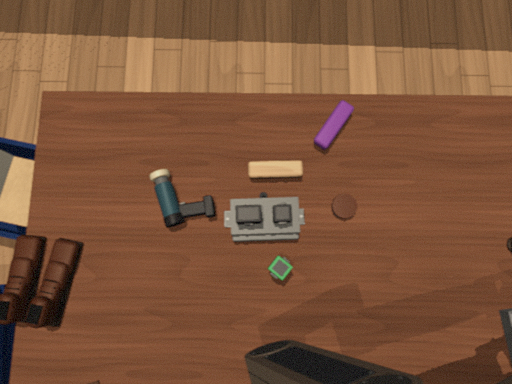

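View pics/scene0.png

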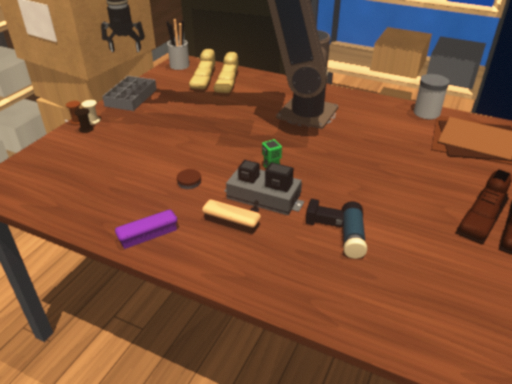

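The top view shows the charger centred near (264,218), with the larger pack on the left (+y) at about (249,214) and the smaller at (283,214). The green decoy is at (280,268) and the brush at (275,170). The scene view agrees. I'll zoom in to measure.

```bash
cat > h.py <<'E'
import numpy as np
def ray(c,u,v,z):
    R,t=np.array(c["R"]),np.array(c["t"]); o=-R.T@t
    d=R.T@np.array([(u-c["cx"])/c["fx"],(v-c["cy"])/c["fy"],1]); return o+d*(z-o[2])/d[2]
def proj(c,X):
    p=np.array(c["R"])@X+c["t"]; return c["fx"]*p[0]/p[2]+c["cx"],c["fy"]*p[1]/p[2]+c["cy"]
E
python3 - <<'E'
import pickle,cv2
from h import *
c=pickle.load(open("top.pkl","rb"))
im=c["image"][180:260,215:315,::-1]
cv2.imwrite("pics/crop.png",cv2.resize(im,None,fx=7,fy=7,interpolation=cv2.INTER_CUBIC))
print(ray(c,249,214,.118),ray(c,283,213,.104),ray(c,264,218,.058))
E
```

```text
[0.54960916 0.1175708  0.118     ] [0.55535539 0.02203149 0.104     ] [0.54606614 0.07390328 0.058     ]
```

View pics/crop.png

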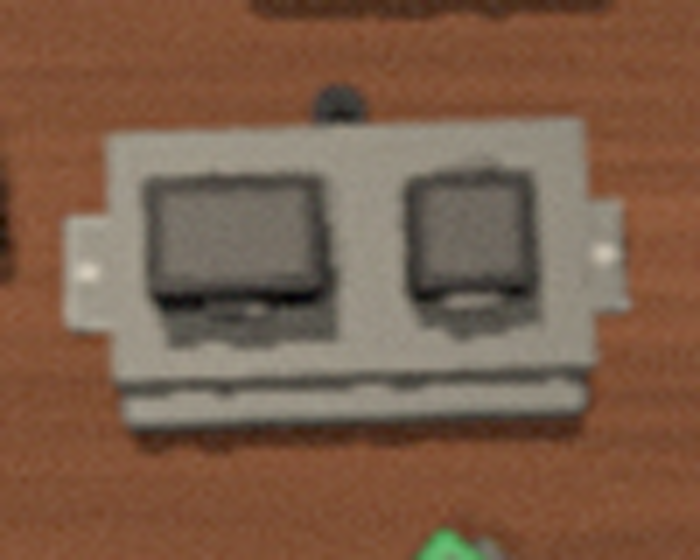

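The crop shows the housing top corners at about (108,135), (583,120), (597,368), (115,380), and the large head's top corners at about (147,180), (323,177), (328,293), (155,299).

Run:
```python
import pickle
from h import *
c=pickle.load(open("top.pkl","rb"))
f=lambda P,z:np.array([ray(c,215+(u+.5)/7-.5,180+(v+.5)/7-.5,z)[:2] for u,v in P])
H=f([(108,135),(583,120),(597,368),(115,380)],.058)
L=f([(147,180),(323,177),(328,293),(155,299)],.118)
for A in(H,L):
    print(A.round(4).tolist(),A.mean(0)); e=(A[0]-A[1]+A[3]-A[2])/2; g=(A[0]-A[3]+A[1]-A[2])/2
    print(np.linalg.norm(e),np.linalg.norm(g),"yaw",np.arctan2(-e[0],e[1]),np.arctan2(g[1],g[0]))
m,e=H.mean(0),(H[0]-H[1]); e/=np.linalg.norm(e); print("large from housing",m+.048*e)
from plant import ctrl
from scipy.spatial.transform import Rotation as Ro
print(Ro.from_quat(ctrl.get_state()['tcp_rot']).as_matrix().round(3))
```

```text
[[0.6017, 0.1745], [0.6104, -0.0257], [0.506, -0.0305], [0.4987, 0.1695]] [0.55417928 0.07194668]
0.20024982911657052 0.10382306548585882 yaw 0.040053066601671926 0.04738955089123519
[[0.5736, 0.1553], [0.5757, 0.0852], [0.5293, 0.0829], [0.5261, 0.1513]] [0.55118472 0.11868286]
0.06926579382044948 0.047030346392551804 yaw 0.037512189190704676 0.06740193606862406
large from housing [0.55208838 0.11990112]
[[ 0.907  0.422 -0.001]
 [ 0.422 -0.907  0.002]
 [ 0.    -0.002 -1.   ]]
```

drive_tool(
  moves=[
    [[0,0,0],[0.02,-0.02,0],0.0854],
    [[0,0,0],[0.04,-0.04,0],0.0854],
    [[0,0,0],[0.04,-0.04,0],0.0854],
    [[0,0,0],[0.04,-0.04,0],0.0854],
    [[0,0,0],[0.04,-0.04,0],0.0854],
  ],
)

```text
time: 0.72
eef_pos: [0.3723, -0.3707, 0.2478]
tcp_rot: [0.976, 0.216, -0.0, -0.0]
contact_force: [0.3, -0.1, 0.3]
opening: 0.997
finger_force: 0.0
```

drive_tool(
  moves=[
    [[0,0,0],[0.04,-0.04,0],0.0854],
    [[0,0,0],[0.04,-0.04,0],0.0854],
    [[0,0,0],[0.04,-0.04,0],0.0854],
    [[0,0,0],[0.04,-0.04,0],0.0854],
    [[0,0,0],[0.04,-0.04,0],0.0854],
  ],
)

```text
time: 1.35
eef_pos: [0.4691, -0.1051, 0.2481]
tcp_rot: [0.976, 0.216, -0.0, -0.0]
contact_force: [0.8, -0.5, -0.6]
opening: 0.998
finger_force: 0.0
```

drive_tool(
  moves=[
    [[0,0,0],[0.04,-0.04,0],0.0854],
    [[0,0,0],[0.04,-0.04,0],0.0854],
    [[0,0,0],[0.03,-0.03,0],0.0854],
    [[0,0,0],[0.02,-0.02,0],0.0854],
    [[0,0,-0.15],[0,0,0],0.0854],
  ],
)

```text
time: 1.98
eef_pos: [0.532, 0.0677, 0.2477]
tcp_rot: [0.956, 0.292, -0.0, -0.0]
contact_force: [-0.6, -0.4, -0.6]
opening: 0.999
finger_force: 0.0
```

drive_tool(
  moves=[
    [[0,0,-0.18],[0,0,0],0.0854],
    [[0,0,-0.18],[0,0,0],0.0854],
    [[0,0,-0.18],[0,0,0],0.0854],
    [[0,0,-0.18],[0,0,0],0.0854],
    [[0,0,-0.18],[0,0,0],0.0854],
  ],
)

```text
time: 2.6
eef_pos: [0.5316, 0.0658, 0.2477]
tcp_rot: [0.734, 0.679, -0.0, -0.0]
contact_force: [-0.5, 0.4, 0.9]
opening: 0.999
finger_force: 0.0
```

drive_tool(
  moves=[
    [[0,0,-0.12],[0,0,0],0.0854],
    [[0,0,0],[0,0,0],0.0854],
  ],
)

```text
time: 2.85
eef_pos: [0.5317, 0.0657, 0.2478]
tcp_rot: [0.695, 0.719, -0.0, -0.0]
contact_force: [-0.6, -0.1, -0.5]
opening: 1.001
finger_force: 0.0
```

Run:
```python
from plant import ctrl
import cv2,pickle
from h import *
from scipy.spatial.transform import Rotation as Ro
s=ctrl.get_state(); M=Ro.from_quat(s['tcp_rot']).as_matrix()
print(s['time'],s['eef_pos'],M.round(4),s['qpos'])
y=.042; x=np.array([np.cos(y),np.sin(y),0])
print("yaw now",np.arctan2(M[1,1],M[0,1]),"shift tool",M.T@(np.array([.552,.1195,.25])-s['eef_pos']))
c=ctrl.read_camera("wrist"); pickle.dump(c,open("w.pkl","wb")); cv2.imwrite("pics/w1.png",c["image"][:,:,::-1])
for p in [(.552,.1195,.118)]: print(proj(c,np.array(p)))
```

```text
2.85 [0.53167359 0.06573363 0.24780269] [[-3.350e-02  9.994e-01 -1.000e-03]
 [ 9.994e-01  3.350e-02  0.000e+00]
 [ 1.000e-04 -1.000e-03 -1.000e+00]] [-6.64539117e-02 -2.09747532e-02  1.91821581e+00 -2.57695764e-05
  1.24535575e+00 -9.99965330e-02]
yaw now 0.033550910776457554 shift tool [ 0.05305444  0.02211633 -0.00221543]
(np.float64(276.0636203696868), np.float64(136.11835905844043))
```

View pics/w1.png

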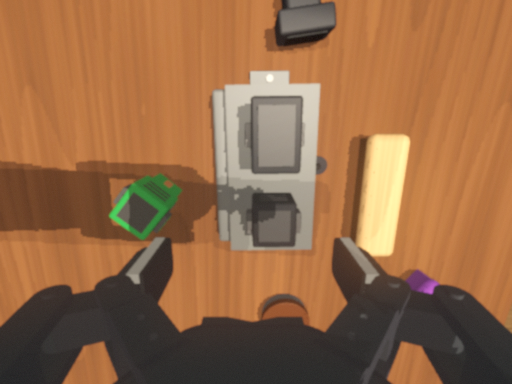

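The wrist view shows the large head's top centred at (276.5,134.5), against a predicted (276,136), so the estimate holds. Next I shift over it and start down.

drive_tool(
  moves=[
    [[0,0,0],[0.03,0.012,0],0.0854],
    [[0,0,-0.006],[0.024,0.01,0],0.0854],
    [[0,0,0],[0,0,0.03],0.0854],
    [[0,0,0],[0,0,0.03],0.0854],
    [[0,0,0],[0,0,0],0.0854],
  ],
)

```text
time: 3.52
eef_pos: [0.5501, 0.1205, 0.1852]
tcp_rot: [0.693, 0.721, -0.002, -0.002]
contact_force: [-1.6, 0.3, -0.3]
opening: 1.003
finger_force: 0.0
```

Run:
```python
from plant import ctrl
import cv2,pickle
from h import *
s=ctrl.get_state(); print(s['eef_pos'],s['tcp_rot'])
c=ctrl.read_camera("wrist"); pickle.dump(c,open("w2.pkl","wb")); cv2.imwrite("pics/w2.png",c["image"][:,:,::-1])
a=.042; X=np.array([np.cos(a),np.sin(a),0]);Y=np.array([-np.sin(a),np.cos(a),0])
for i,j in((1,1),(1,-1),(-1,-1),(-1,1)): print(np.round(proj(c,np.array([.552,.1195,.118])+i*.024*X+j*.036*Y)))
```

```text
[0.55007012 0.12048585 0.18521554] [ 0.69291796  0.72100866 -0.00239322 -0.00234204]
[288. 167.]
[285. 256.]
[225. 256.]
[223. 167.]
```

View pics/w2.png

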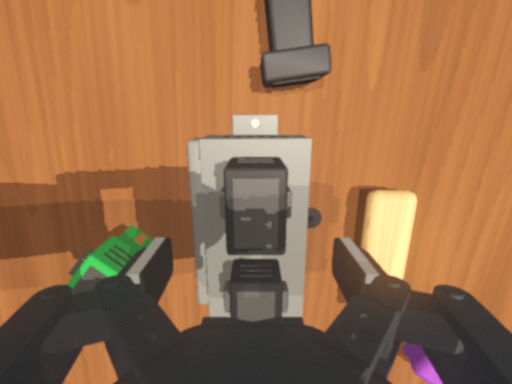

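The head's top spans columns 225–288 and rows about 165–255, matching the prediction, with the jaws centred on it. I descend to button height.

drive_tool(
  moves=[
    [[0,0,0],[0,0.0015,0.03],0.0854],
    [[0,0,0],[0,0,0.03],0.0854],
    [[0,0,0],[0,0,0.025],0.0854],
    [[0,0,0],[0,0,0.017],0.0854],
    [[0,0,0],[0,0,0],0.0854],
  ],
)

```text
time: 4.2
eef_pos: [0.5535, 0.1205, 0.0861]
tcp_rot: [0.693, 0.721, -0.0, -0.0]
contact_force: [-0.4, 0.1, 0.3]
opening: 0.999
finger_force: 0.0
```

Run:
```python
from plant import ctrl
import cv2
s=ctrl.get_state(); print(s['eef_pos'],s['tcp_rot'],s['contact_force'])
c=ctrl.read_camera("scene")["image"][140:230,220:320,::-1]; cv2.imwrite("pics/s2.png",cv2.resize(c,None,fx=6,fy=6,interpolation=cv2.INTER_CUBIC))
```

```text
[0.55345743 0.1204621  0.0860721 ] [ 6.92636405e-01  7.21286709e-01 -3.85385882e-04 -3.81058017e-04] [-0.39357192  0.06144319  0.25266132]
```

View pics/s2.png

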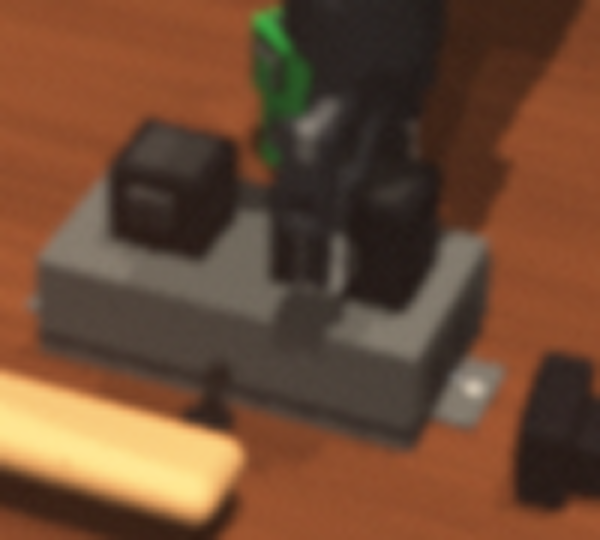

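The finger is clear of the charger on both sides. I lower 3 mm and squeeze gently.

drive_tool(
  moves=[
    [[0,0,0],[0,-0.001,0.003],0.0854],
    [[0,0,0],[0,0,0],0.07],
    [[0,0,0],[0,0,0],0.062],
    [[0,0,0],[0,0,0],0.055],
    [[0,0,0],[0,0,0],0.05],
  ],
  grip_force=40,
)

```text
time: 4.88
eef_pos: [0.5528, 0.1205, 0.0845]
tcp_rot: [0.692, 0.722, -0.0, -0.0]
contact_force: [-3.4, 0.5, 6.5]
opening: 0.589
finger_force: 8.2
```

drive_tool(
  moves=[
    [[0,0,0],[0,0,0],0.045],
    [[0,0,0],[0,0,0],0.04],
    [[0,0,0],[0,0,0],0.04],
    [[0,0,0],[0,0,0],0.04],
  ],
)

```text
time: 5.38
eef_pos: [0.5523, 0.1206, 0.0849]
tcp_rot: [0.692, 0.722, -0.001, -0.001]
contact_force: [-5.4, 0.0, 8.6]
opening: 0.556
finger_force: 43.7
```

The force was 8 N at 50 mm opening, which fits both buttons fully in. I test with a small lift.

drive_tool(
  moves=[
    [[0,0,0],[0,0,-0.002],0.04],
    [[0,0,0],[0,0,-0.001],0.04],
    [[0,0,0],[0,0,0],0.04],
  ],
)

```text
time: 5.75
eef_pos: [0.5517, 0.1204, 0.0851]
tcp_rot: [0.693, 0.721, -0.001, -0.001]
contact_force: [-0.3, -0.5, -5.1]
opening: 0.554
finger_force: 42.2
```

drive_tool(
  moves=[
    [[0,0,0],[0,0,-0.002],0.04],
    [[0,0,0],[0,0,0],0.04],
  ],
)

```text
time: 6.0
eef_pos: [0.5526, 0.1205, 0.0882]
tcp_rot: [0.692, 0.721, -0.0, -0.0]
contact_force: [0.6, -0.4, -5.6]
opening: 0.553
finger_force: 42.2
```

drive_tool(
  moves=[
    [[0,0,0],[0,0,-0.003],0.04],
    [[0,0,0],[0,0,-0.004],0.04],
    [[0,0,0],[0,0,-0.005],0.04],
    [[0,0,0],[0,0,-0.005],0.04],
    [[0,0,0],[0,0,-0.005],0.04],
  ],
)

```text
time: 6.62
eef_pos: [0.5527, 0.1205, 0.1109]
tcp_rot: [0.692, 0.721, 0.0, 0.0]
contact_force: [0.3, -0.5, -5.1]
opening: 0.56
finger_force: 42.2
```

drive_tool(
  moves=[
    [[0,0,0],[0,0,-0.007],0.04],
    [[0,0,0],[0,0,-0.008],0.04],
    [[0,0,0],[0,0,-0.01],0.04],
    [[0,0,0],[0,0,-0.012],0.04],
    [[0,0,0],[0,0,-0.015],0.04],
  ],
)

```text
time: 7.25
eef_pos: [0.5525, 0.1205, 0.1631]
tcp_rot: [0.692, 0.721, -0.0, -0.0]
contact_force: [0.3, 1.0, -5.7]
opening: 0.553
finger_force: 42.2
```

drive_tool(
  moves=[
    [[0,0,0],[0,0,-0.015],0.04],
    [[0,0,0],[0,0,-0.015],0.04],
    [[0,0,0],[0,0,-0.015],0.04],
    [[0,0,0],[0,0,-0.012],0.04],
    [[0,0,0],[0,0,-0.008],0.04],
  ],
)

```text
time: 7.88
eef_pos: [0.5528, 0.1205, 0.2283]
tcp_rot: [0.692, 0.721, 0.0, 0.0]
contact_force: [-0.0, 1.0, -4.9]
opening: 0.563
finger_force: 42.2
```

drive_tool(
  moves=[
    [[0,0,0],[0,0,-0.004],0.04],
    [[0,0,0],[0,0,0],0.04],
    [[0,0,0],[0,0,0],0.04],
    [[0,0,0],[0,0,0],0.04],
    [[0,0,0],[0,0,0],0.04],
  ],
)

```text
time: 8.5
eef_pos: [0.5525, 0.1205, 0.231]
tcp_rot: [0.692, 0.721, -0.0, -0.0]
contact_force: [0.2, -0.2, -5.6]
opening: 0.557
finger_force: 42.2
```

Run:
```python
from plant import ctrl
import cv2
c=ctrl.read_camera("scene")["image"][100:230,200:340,::-1]; cv2.imwrite("pics/s3.png",cv2.resize(c,None,fx=4,fy=4,interpolation=cv2.INTER_CUBIC))
s=ctrl.get_state(); print(s['eef_pos'],s['contact_force'],s['finger_force'],s['opening'])
```

```text
[0.55250154 0.12048936 0.23108214] [ 0.34046606  0.26952458 -5.54461868] 42.21709728240967 0.5590041911058355
```

View pics/s3.png

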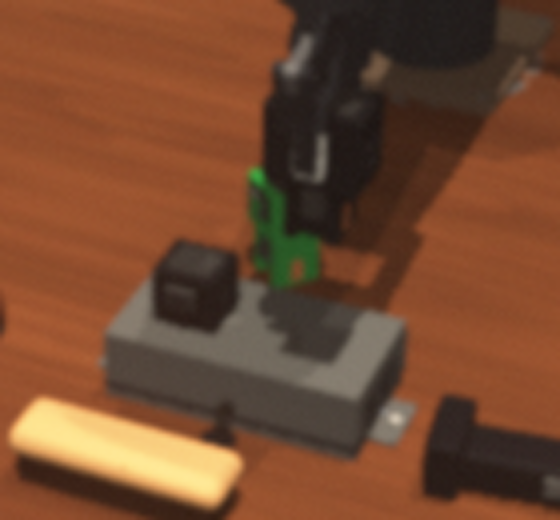

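The pack hangs upright in the jaws with its foot about 100 mm above the charger. The small pack, brush and polisher haven't moved.

```bash
python3 -c "
from plant import ctrl
print(ctrl.sign_off())"
```

```text
the job is handed in; nothing more can be done
None
```

The larger pack is out of its bay and held upright and still by both squeezed catches, its foot about 0.10 m above the charger's top. I handed the job in at about 8.6 s; no verdict was returned.

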